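Snap the front cover onto a fume-extractor control box

ROBOT

A 6-joint arm with a two-finger parallel gripper is mounted at the origin on the work surface. World frame = base frame: x ahead of the robot, y to its left, z up, the work surface at z = 0. Lengths are in m, angles in rad, forces in N, time in s.
With the tool pointing down it reaches from about 0.375 to 0.9 m from the base axis. Payload 3.1 kg.
Tool frame: the origin (TCP) lies midway between the tips of the shut fingers; the grasp point (between the pads) lies 19 mm behind it; z points along the fingers, y is the line along which they close (so a half turn about z gives the same grasp; the last joint's range is limited). The gripper opens to 87 mm and grips with 3 to 60 N. Pads are 19 mm wide; open, the fingers measure 117 mm over their backs; the gripper's body (75 mm by 190 mm) begins 51 mm behind the grasp point.
Start: joints at [1.157, 0.527, 1.433, -0, 1.181, -0.178], TCP at [0.146, 0.608, 0.223] pointing down, gripper open.
Joint ranges: [-3.08, 3.08], [-0.75, 2.2], [0.22, 2.44], [-1.43, 4.57], [0, 2.65], [-2.85, 2.85]. Speed limits (rad/s): [2.79, 2.79, 3.14, 3.14, 3.14, 3.14].

INTERFACE

Orientations are given as a unit quaternion [x, y, z, w].
In Python, from rig import get_obs, cams, job gives the robot as it stands.
- The arm moves only by the tool servo_tool, never from a script. Its argument "moves" is text: rows parted by semicolons, each of 5 numbers parted by spaces: the shift along the tool's x, y, z in m, then the turn about the tool's z in degrees, then the finger opening in m, from 0 to 0.087. In form: dx dy dz spin claw; .... A call has 1 to 10 rows; each row is the pose to reach, as a shift and turn from the pose commanded when the call began, along the tool's axes at that moment; what a row does not reach only later rows make up. A row lasts 1/12 s, in which the tool goes at most 41.7 mm and 7.16 degrees, less where a joint would pass 70% of its speed; a pose out of reach is approached as far as the arm can. A call with a gripper value outside its range is refused whole. The fingers move at their own pace and stop on an object; "grip_force" is the grip in N (left out, the last holds). Time passes only in rows, so rows that repeat a pose let the fingers close. It gives the time, the measured TCP pose, the force, the opening and the grip force at its end, in the units of the state.
- get_obs(): the state, without advancing time (a new reading comes with each control period).
- cams.camera(name): name is "scene" or "top"; returns the picture (420x560x3 uint8, blue, green, red); there is no depth.
- cams.camera_model(name): a dict with "fx", "fy", "cx", "cy" (pixels), "R" (3x3) and "t" (3): a world point X has camera coordinates R X + t. Camera axes: x right, y down, z forward; pixel columns grow to the right and rows downward; lengths in m; the calibration is good to about 2 mm. A picture is of the moment at which its call begins. camera_model takes no time and is no camera call.
- job.hand_in(): hands the job in; it is judged then, once.
The state is a dict: "time": time; "q": joint angles; "joint_velocities": joint speeds; "joint_torque": joint torques, N m; "position": TCP position; "tool_rot": TCP orientation; "ft_force": force on the tool from outside, world axes, zero at the start; "moment": the same for the moment, N m; "grip_width": finger opening in m; "grip_force": force on a finger pad.
Only numpy, scipy, OpenCV 4.12 (cv2) and the standard library are available. Lean on these libraries where they do the work, as an engineer would, in place of code of your own. Each camera call takes 0.05 s, during which the arm holds its last target. There are 200 camera calls.

TASK

The control box for the fume extractor lies open on its plywood board and needs closing before grinding dust gets in. Push the three devices along their rail until they stand side by side with no gaps, tight up against the dark end bracket, then take the white front cover by its raised middle, set it squarely over the box and press it straight down until it clicks in on both sides and sits flush all round. Finish while still holding the cover and pressing it down firmly; leave the rest of the bench as it is.

Things in the scene. Friction and masses are not known exactly. Their poses are not given: they have to be found in the camera images.
- box: Grey open base of the control box on a plywood board (180 x 244 x 15 mm); it does not move. Origin: centre of the board's underside, on the table. z up, y along the device rail (away from the end bracket), x across it. The base is 150 (x) by 204 (y) mm; its outer wall ends in a level ledge 50 mm above the origin, on which the cover's skirt comes to rest.
- box_home (a point): Centre of the ledge's plane, 50 mm above the box's origin: the cover is home when its origin is here, axes parallel to the box's (it also fits turned by 180 degrees). Inside the ledge a collar, tapered inward at its top, rises to 70 mm above the box's origin; the skirt slides down over it with 1.5 mm play each side.
- bracket_face (a point): Middle of the dark fixed end bracket's face towards the devices, at y = -54 mm of the box. The bracket is 46 mm wide (x), its top 61 mm above the box's origin.
- dev_a (a joint): Position along the rail (m) of the white two-pole breaker with the blue toggle, next to the end bracket. 0 = touching the bracket; grows away from it, along the box's +y. Each device slides along the rail only, stays where it is left, takes about 2 N to slide and pushes its neighbours.
- dev_b (a joint): The same for the middle device, a grey contactor with a small green button: 0 = its place in the closed row.
- dev_c (a joint): The same for the last device, the white timer with the orange knob, farthest from the bracket: 0 = its place in the closed row.
- dev_a_nose (a point): Centre of the flat top of the breaker's nose. Every device is 36 mm wide along the rail. Its nose is 45 (box x) by 36 (box y) mm, top 97 mm above the box's origin, upright flanks down to 68 mm; the body below is 85 mm long in x. Toggle, button and knob stand 5 to 9 mm above the nose. The collar ends 27 mm below the nose tops, so the row can be pushed from outside above it.
- dev_b_nose (a point): The same point of the contactor; at y = 0 of the box when in place.
- dev_c_nose (a point): The same point of the timer; at y = +36 mm of the box when in place (the closed row ends at y = +54 mm).
- cover: Loose white front cover lying face up on the table, about 0.2 kg. Origin: centre of its skirt's underside; z up, y along its long side. Skirt 150 (x) by 204 (y) mm outside, 3 mm thick. Flat shoulders 26 mm above the origin along both long sides; between them runs a raised band, 58 mm wide (x = -29 to +29 mm) with upright sides.
- cover_band (a point): Middle of the cover's raised band at the level of its top, 43 mm above the cover's origin; grip the band across x here, the fingertips reaching down to the shoulders 17 mm lower. The band's window is 115 (y) by 52 (x) mm; the noses of the closed row pass through it with about 3 mm to spare all round and end 4 mm proud.
- catch_near (a joint): Spring catch in the middle of the base's -x side: 0 = sprung out (at rest, or locked over the cover's inner rib), up to 0.006 m while the rib forces it in. Both ribs meet the catches when the cover is about 12 mm above home; the push needed rises to some 10 to 16 N, falls away to nothing between about 8 and 4 mm above home, and the skirt then lands on the ledge.
- catch_far (a joint): The same for the catch on the base's +x side.
- screwdriver: The screwdriver lying between the two work places, a bystander on the bench, to be left alone. Origin: under its middle.
- wire_brush: The wire brush, a bystander on the bench, to be left alone. Origin: under its middle.
- chipping_hammer: The chipping hammer, a bystander on the bench, to be left alone. Origin: under its middle.
- spatter_can: The red spray can, a bystander on the bench, to be left alone. Origin: under its middle.
- magnet_square: The red magnetic square, a bystander on the bench, to be left alone. Origin: under its middle.
- tee_coupon: The welded T coupon, a bystander on the bench, to be left alone. Origin: under its middle.
- spare_breaker: The spare breaker, a bystander on the bench, to be left alone. Origin: under its middle.

How it is judged:
By the outcome, as a careful person would: the job done as asked, in the order asked, and still so for the second after the job is handed in, while the arm keeps its last pose, push and grip.
It also fails if it takes over 51 s, if anything falls off the work surface, if the arm or the gripper's body presses on something with over 40 N, if the wrist force passes 120 N, or if a joint passes its speed limit or range.

## Working session

There is one attempt and no reset: what is moved stays moved. The work goes in short steps, Python scripts to look and compute and a tool call to move; the robot and the scene stay as the last step left them, time stands still between calls to the robot, and variables do not carry over. Pictures are saved under pics/ and viewed, at most 10 in all, crops included, and the job is handed in when it is done.

Besides the shell and the picture viewer there is one more tool, called after ">>>" as name(argument=value, ...), one argument or row to a line, values as JSON. servo_tool: Moves the arm, as the interface text tells. Its arguments: {"type":"object","properties":{"moves":{"type":"string"},"grip_force":{"type":"number"}},"required":["moves"]}

```bash
mkdir -p pics; ls; python3 - <<'E'
from rig import get_obs,cams,job
import cv2,numpy as np
o=get_obs();print({k:np.round(v,3).tolist() for k,v in o.items()})
for n in("scene","top"):
    cv2.imwrite(f"pics/{n}0.png",cams.camera(n))
    m=cams.camera_model(n);print(n,{k:np.round(v,4).tolist() for k,v in m.items()})
E
```

```text
pics
{'time': 0.0, 'q': [1.157, 0.528, 1.434, -0.0, 1.181, -0.178], 'joint_velocities': [0.001, -0.002, -0.001, 0.001, -0.0, 0.001], 'joint_torque': [0.0, -44.004, -17.66, 0.063, 0.058, -0.0], 'position': [0.146, 0.607, 0.222], 'tool_rot': [0.118, 0.993, -0.001, -0.0], 'ft_force': [-0.433, -0.334, 0.638], 'moment': [-0.059, -0.023, -0.02], 'grip_force': 0.0, 'grip_width': 0.087}
scene {'fx': 448.3405, 'fy': 448.3405, 'cx': 279.4635, 'cy': 214.7549, 'R': [[-0.2274, 0.9737, -0.0161], [0.6149, 0.1307, -0.7777], [-0.7551, -0.1867, -0.6285]], 't': [0.0997, -0.2582, 1.4644]}
top {'fx': 407.2675, 'fy': 407.2675, 'cx': 278.043, 'cy': 214.8763, 'R': [[0.0186, -0.9998, -0.0122], [-0.9953, -0.0174, -0.0949], [0.0947, 0.014, -0.9954]], 't': [0.0069, 0.5355, 1.0272]}
```

View pics/scene0.png

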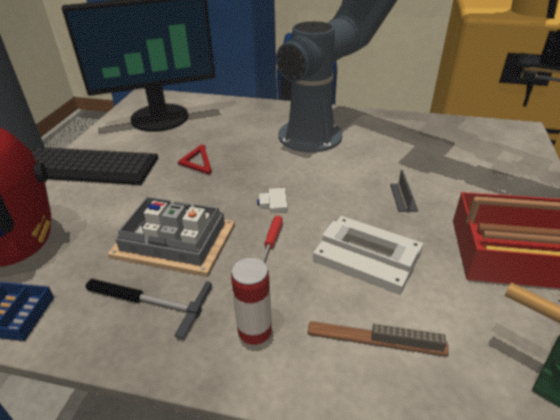

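View pics/top0.png

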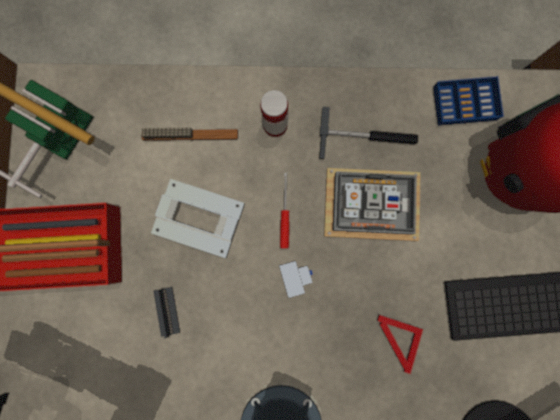

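The scene view shows the box at (175,232), the cover at (370,250) and the screwdriver between them. In the top view the box is at (374,204), with the timer at 352, contactor at 375, breaker at 394 and bracket to the right. The top view also has the cover at (198,217), tilted.

```bash
cat > h.py <<'E'
import cv2,numpy as np
from rig import get_obs,cams,job
def cast(n,uv,z):
    m=cams.camera_model(n);R=np.array(m["R"]);t=np.array(m["t"])
    uv=np.atleast_2d(np.asarray(uv,float))
    d=np.c_[(uv[:,0]-m["cx"])/m["fx"],(uv[:,1]-m["cy"])/m["fy"],np.ones(len(uv))]@R
    c=-R.T@t
    return c+d*((z-c[2])/d[:,2])[:,None]
def proj(n,X):
    m=cams.camera_model(n);p=np.atleast_2d(X)@np.array(m["R"]).T+np.array(m["t"])
    return np.c_[p[:,0]/p[:,2]*m["fx"]+m["cx"],p[:,1]/p[:,2]*m["fy"]+m["cy"]]
def rect(mask,n,z,roi):
    x0,y0,x1,y1=roi;k=np.zeros_like(mask);k[y0:y1,x0:x1]=mask[y0:y1,x0:x1]
    c=max(cv2.findContours(k,cv2.RETR_EXTERNAL,cv2.CHAIN_APPROX_NONE)[0],key=cv2.contourArea)
    P=cast(n,c[:,0,:],z)[:,:2].astype(np.float32)
    return cv2.minAreaRect(P),k
E
python3 - <<'E'
from h import *
im=cv2.imread("pics/top0.png");hsv=cv2.cvtColor(im,cv2.COLOR_BGR2HSV)
w=cv2.inRange(hsv,(0,0,140),(179,60,255))
r,k1=rect(w,"top",.026,(140,165,255,270));print("cover@26",r)
b=cv2.inRange(hsv,(8,70,90),(28,255,255))
r2,k2=rect(b,"top",.015,(315,160,430,250));print("board@15",r2)
for p in cast("top",[[352,197],[375,200],[394,200]],.097):print(p.round(3))
c=np.vstack([im[160:250,315:430],]);c=cv2.resize(c,None,fx=5,fy=5,interpolation=cv2.INTER_CUBIC)
cv2.imwrite("pics/boxcrop.png",c)
a=cv2.imread("pics/scene0.png");
m=np.hstack([cv2.resize((k1|k2),(560,420))[150:280,140:430]]);cv2.imwrite("pics/m.png",m)
c=cv2.resize(im[165:270,140:255],None,fx=5,fy=5,interpolation=cv2.INTER_CUBIC);cv2.imwrite("pics/covcrop.png",c)
E
```

```text
cover@26 ((0.5685015320777893, 0.2567850649356842), (0.28860029578208923, 0.21561487019062042), 72.8314208984375)
board@15 ((0.5696632266044617, -0.22834418714046478), (0.24748282134532928, 0.18358227610588074), 88.14299011230469)
[ 0.575 -0.162  0.097]
[ 0.569 -0.217  0.097]
[ 0.569 -0.263  0.097]
```

View pics/boxcrop.png

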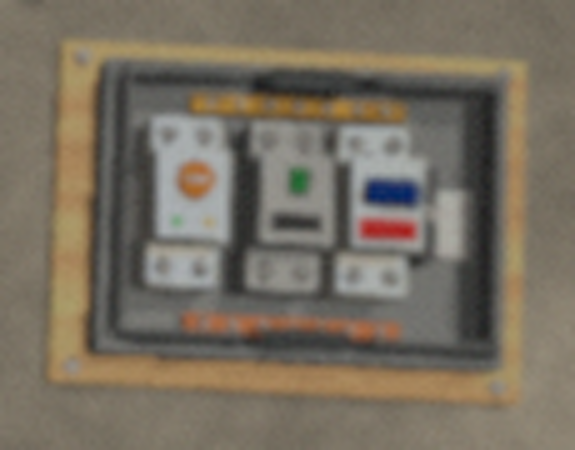

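View pics/covcrop.png

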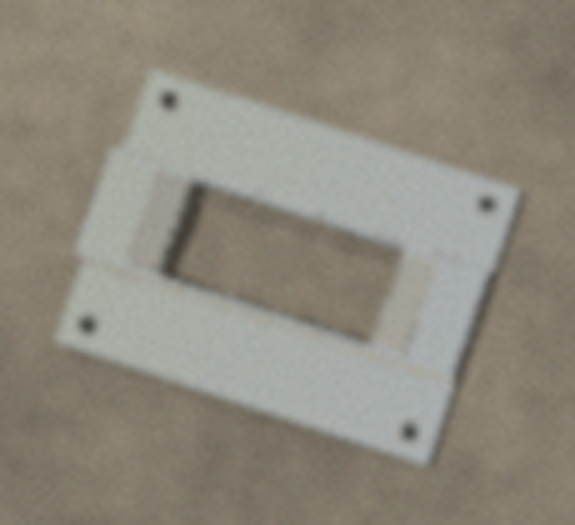

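The box crop shows timer, contactor and breaker left to right, with gaps between them. The light bracket top is at about (450,225) and the dark end at (483,225). The cover crop gives its shoulder corners at (153,72), (520,188), (430,465) and (57,343), so I cast those.

```bash
cat >> h.py <<'E'
BOX=np.array([.5697,-.2283]);BYAW=np.radians(-1.86)
def box2w(x,y,z):
    c,s=np.cos(BYAW),np.sin(BYAW);return np.array([BOX[0]+c*x-s*y,BOX[1]+s*x+c*y,z])
def w2box(P):
    c,s=np.cos(BYAW),np.sin(BYAW);d=np.atleast_2d(P)[:,:2]-BOX;return d@np.array([[c,-s],[s,c]])
def delta(target,xdir_deg):
    from scipy.spatial.transform import Rotation as Ro
    o=get_obs();R=Ro.from_quat(o["tool_rot"]).as_matrix()
    d=R.T@(np.array(target)-o["position"]);v=R.T@[np.cos(np.radians(xdir_deg)),np.sin(np.radians(xdir_deg)),0]
    print("delta tool",d.round(4),"spin",np.degrees(np.arctan2(v[1],v[0])).round(2),"pos",np.round(o["position"],4),"F",np.round(o["ft_force"],1),"t",round(o["time"],2))
E
python3 - <<'E'
from h import *
q=np.array([[153,72],[520,188],[430,465],[57,343]])/5+[140,165]-.4
P=cast("top",q,.026)[:,:2]
print("cover corners",P.round(4).tolist(),"ctr",P.mean(0).round(4),[np.linalg.norm(P[i]-P[i-1]).round(4) for i in range(4)])
for i,j in((1,0),(2,3)):
    d=P[j]-P[i] if 0 else P[i]-P[j];print(np.degrees(np.arctan2(d[1],d[0])))
for i,j in((0,3),(1,2)):
    d=P[i]-P[j];print("x ",np.degrees(np.arctan2(d[1],d[0])))
# window at top z .043
q=np.array([[196,184],[402,247]])/5+[140,165]-.4
f=lambda u,z:w2box(cast("top",np.array(u)/5+[315,160]-.4,z))*1000
print("timer nose edges",f([[155,190],[230,190]],.097).round(1));print("contactor",f([[258,200],[333,200]],.097).round(1));print("breaker",f([[350,200],[428,200]],.097).round(1))
print("bracket?",f([[436,225],[465,225]],.061).round(1),f([[450,190],[450,260]],.061).round(1))
print("ledge",f([[100,60],[505,75],[500,368],[92,350]],.05).round(1))
delta(box2w(0,.095,.2),88.14)
E
```

```text
cover corners [[0.6245, 0.3002], [0.5667, 0.1065], [0.423, 0.1488], [0.482, 0.3437]] ctr [0.5241 0.2248] [np.float64(0.149), np.float64(0.2021), np.float64(0.1499), np.float64(0.2036)]
-106.61563322006461
-106.85100818921293
x  -16.981540100039066
x  -16.41386065756915
timer nose edges [[ 0.9 81.7]
 [ 2.7 45.6]]
contactor [[-1.5 32. ]
 [ 0.3 -4. ]]
breaker [[  0.7 -12.2]
 [  2.5 -49.6]]
bracket? [[ -4.5 -64. ]
 [ -3.8 -78.4]] [[ 13.4 -70.6]
 [-21.8 -71.3]]
ledge [[  73.1  105. ]
 [  75.3 -100.3]
 [ -73.6 -100.6]
 [ -74.8  103.4]]
delta tool [-0.5883 -0.6201  0.0227] spin 78.35 pos [0.1457 0.6071 0.2217] F [ 1.  -0.6 -0.3] t 0.1
```

>>> servo_tool(
  moves="-0.28 -0.29 0 45 0;-0.28 -0.29 0 45 0;-0.28 -0.29 0 45 0;-0.28 -0.29 0 45 0;-0.28 -0.29 0 45 0;-0.28 -0.29 0 45 0;-0.28 -0.29 0 45 0;-0.28 -0.29 0 45 0;-0.28 -0.29 0 45 0;-0.28 -0.29 0 45 0",
)

```text
time: 0.93
position: [0.3515, 0.2575, 0.2225]
tool_rot: [0.489, 0.872, -0.0, 0.0]
ft_force: [0.8, -0.3, -0.3]
grip_width: 0.0283
grip_force: 0.0
```

```bash
python3 -c "
from h import *
delta(box2w(0,.105,.18),88.3)"
```

```text
delta tool [-0.4405 -0.0093  0.0428] spin 33.11 pos [0.3515 0.2575 0.2225] F [ 0.8 -0.3 -0.3] t 0.93
```

>>> servo_tool(
  moves="-0.44 -0.009 0.042 33.1 0;-0.44 -0.009 0.042 33.1 0;-0.44 -0.009 0.042 33.1 0;-0.44 -0.009 0.042 33.1 0;-0.44 -0.009 0.042 33.1 0;-0.44 -0.009 0.042 33.1 0;-0.44 -0.009 0.042 33.1 0;-0.44 -0.009 0.042 33.1 0;-0.44 -0.009 0.042 33.1 0;-0.44 -0.009 0.042 33.1 0",
)

```text
time: 1.77
position: [0.5602, -0.0997, 0.1824]
tool_rot: [0.717, 0.697, -0.0, -0.0]
ft_force: [0.4, 0.2, 0.2]
grip_width: 0.0004
grip_force: 0.0
```

```bash
python3 -c "
from h import *
delta(box2w(0,.105,.081),88.4)"
```

```text
delta tool [-0.0233  0.0137  0.1013] spin -0.05 pos [ 0.5602 -0.0997  0.1824] F [0.4 0.2 0.2] t 1.77
```

>>> servo_tool(
  moves="-0.023 0.013 0.04 0 0;-0.023 0.013 0.07 0 0;-0.023 0.013 0.09 0 0;-0.023 0.013 0.1 0 0;-0.023 0.013 0.1 0 0;-0.023 0.013 0.1 0 0",
)

```text
time: 2.27
position: [0.5722, -0.1208, 0.083]
tool_rot: [0.717, 0.697, -0.0, -0.0]
ft_force: [0.3, -0.1, 1.1]
grip_width: 0.0004
grip_force: 0.0
```

```bash
python3 - <<'E'
from h import *
cv2.imwrite("pics/t1.png",cv2.resize(cams.camera("scene")[150:300,80:280],None,fx=4,fy=4,interpolation=cv2.INTER_CUBIC))
delta(box2w(0,.0635,.081),88.4)
E
```

```text
delta tool [-0.0439  0.      0.003 ] spin 0.03 pos [ 0.5729 -0.121   0.084 ] F [0.2 0.3 1.7] t 2.32
```

View pics/t1.png

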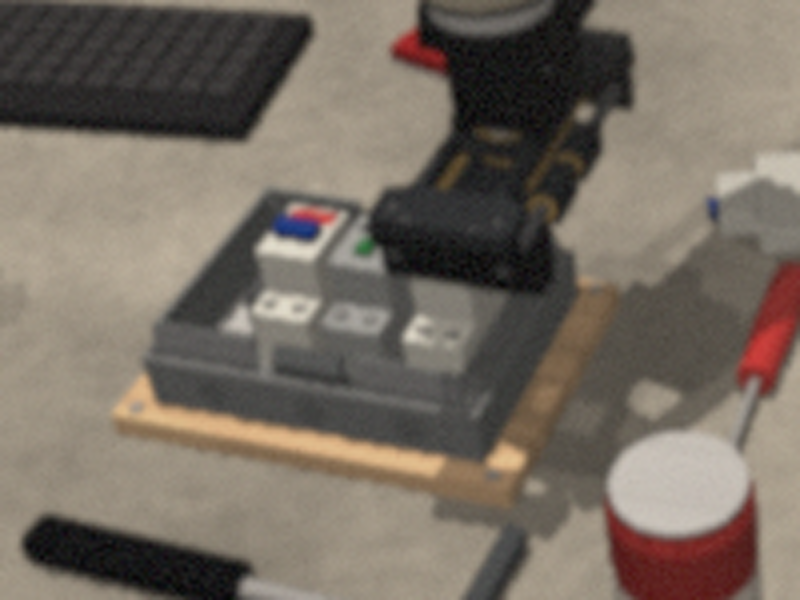

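The view shows the gripper just outside the timer at (470,270), above the collar and clear to push.

>>> servo_tool(
  moves="-0.006 0 0 0 0;-0.011 0 0 0 0;-0.016 0 0 0 0;-0.021 0 0 0 0;-0.026 0 0 0 0;-0.031 0 0 0 0;-0.035 0 0 0 0;-0.038 0 0 0 0;-0.04 0 0 0 0;-0.04 0 0 0 0",
)

```text
time: 3.15
position: [0.5712, -0.1612, 0.0831]
tool_rot: [0.717, 0.697, 0.0, -0.0]
ft_force: [1.0, 2.8, 2.7]
grip_width: 0.0008
grip_force: 1.7
```

>>> servo_tool(
  moves="-0.002 0 0 0 0;-0.003 0 0 0 0;-0.004 0 0 0 0;-0.004 0 0 0 0",
)

```text
time: 3.48
position: [0.5711, -0.1637, 0.083]
tool_rot: [0.717, 0.697, 0.001, -0.001]
ft_force: [2.2, 7.1, 3.6]
grip_width: 0.0005
grip_force: 3.6
```

>>> servo_tool(
  moves="-0.001 0 0 0 0;-0.002 0 0 0 0;-0.002 0 0 0 0",
)

```text
time: 3.73
position: [0.571, -0.1638, 0.0831]
tool_rot: [0.718, 0.697, 0.002, -0.002]
ft_force: [3.3, 12.5, 4.7]
grip_width: 0.0002
grip_force: 6.1
```

>>> servo_tool(
  moves="-0.001 0 0 0 0;-0.002 0 0 0 0;-0.002 0 0 0 0",
)

```text
time: 3.98
position: [0.571, -0.1639, 0.0831]
tool_rot: [0.718, 0.696, 0.003, -0.003]
ft_force: [3.2, 16.2, 4.9]
grip_width: 0.0001
grip_force: 8.5
```

>>> servo_tool(
  moves="-0.001 0 0 0 0;-0.002 0 0 0 0;-0.002 0 0 0 0",
)

```text
time: 4.23
position: [0.571, -0.164, 0.0831]
tool_rot: [0.718, 0.696, 0.004, -0.004]
ft_force: [5.2, 21.5, 7.9]
grip_width: 0.0006
grip_force: 10.9
```

>>> servo_tool(
  moves="0.02 0 0 0 0;0.03 0 0 0 0;0.03 0 -0.04 0 0.087;0.03 0 -0.08 0 0.087;0.06 0 -0.12 0 0.087;0.1 0 -0.12 5 0.087;0.14 0 -0.12 10 0.087;0.18 0 -0.12 15 0.087;0.22 0 -0.12 15 0.087;0.26 0 -0.12 15 0.087",
)

```text
time: 5.07
position: [0.5778, 0.0895, 0.2028]
tool_rot: [0.802, 0.597, -0.001, 0.001]
ft_force: [1.4, -0.1, 0.3]
grip_width: 0.0461
grip_force: 0.0
```

```bash
python3 -c "
from h import *
delta([.5241,.2248,.12],73.3)"
```

```text
delta tool [ 0.1145 -0.0903  0.0826] spin 0.08 pos [0.5778 0.0895 0.2028] F [ 1.4 -0.1  0.3] t 5.07
```

>>> servo_tool(
  moves="0.04 -0.03 0.01 0 0.087;0.075 -0.06 0.03 0 0.087;0.113 -0.09 0.05 0 0.087;0.113 -0.09 0.08 0 0.087;0.113 -0.09 0.08 0 0.087;0.113 -0.09 0.08 0 0.087",
)

```text
time: 5.57
position: [0.5214, 0.2229, 0.1203]
tool_rot: [0.801, 0.599, -0.003, -0.001]
ft_force: [0.3, 0.3, 0.8]
grip_width: 0.0835
grip_force: 0.0
```

```bash
python3 - <<'E'
from h import *
s=cams.camera("scene");t=cams.camera("top")
cv2.imwrite("pics/t2.png",np.hstack([cv2.resize(s[200:300,300:440],None,fx=2.8,fy=2.8,interpolation=cv2.INTER_CUBIC),cv2.resize(t[160:250,315:430][:, :],(400,280),interpolation=cv2.INTER_CUBIC)]))
cv2.imwrite("pics/top2.png",t)
delta([.5241,.2248,.028],73.3)
E
```

```text
delta tool [ 0.0026 -0.0022  0.0952] spin 0.1 pos [0.5254 0.2218 0.1232] F [1.4 0.4 0.3] t 5.67
```

View pics/t2.png

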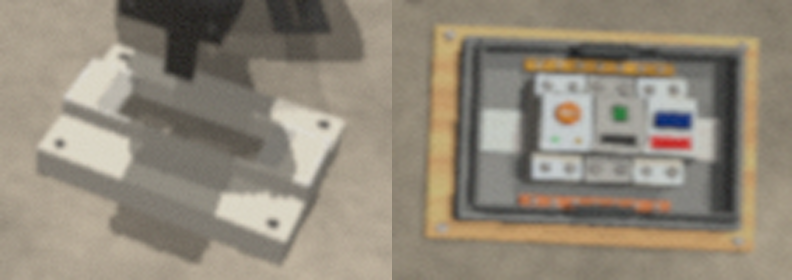

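The picture shows the row closed and tight against the bracket (right half, x 535–697). The gripper stands above the cover's window (left half), lined up with the band.

>>> servo_tool(
  moves="0.002 -0.002 0.03 0 0.087;0.002 -0.002 0.06 0 0.087;0.002 -0.002 0.08 0 0.087;0.002 -0.002 0.09 0 0.087;0.002 -0.002 0.093 0 0.087;0.002 -0.002 0.093 0 0.087",
)

```text
time: 6.17
position: [0.5243, 0.2243, 0.0305]
tool_rot: [0.802, 0.597, 0.001, 0.0]
ft_force: [0.3, 0.4, 1.0]
grip_width: 0.087
grip_force: 0.0
```

```bash
python3 -c "
from h import *
delta([.5241,.2248,.028],73.3)"
```

```text
delta tool [ 0.0004 -0.0003  0.0025] spin -0.01 pos [0.5243 0.2243 0.0305] F [0.3 0.4 1. ] t 6.17
```

Grip with moderate force, then lift.

>>> servo_tool(
  moves="0 0 0.002 0 0.08;0 0 0.002 0 0.07;0 0 0.002 0 0.062;0 0 0.002 0 0.056;0 0 0.002 0 0.05;0 0 0.002 0 0.05;0 0 0.002 0 0.05;0 0 0.002 0 0.05",
  grip_force=35,
)

```text
time: 6.83
position: [0.5234, 0.2255, 0.0285]
tool_rot: [0.802, 0.598, 0.001, 0.0]
ft_force: [-0.2, 0.5, 4.7]
grip_width: 0.0575
grip_force: 35.0
```

```bash
python3 -c "
from h import *
delta([.5241,.2248,.2],73.3)"
```

```text
delta tool [-0.0003  0.0011 -0.1715] spin 0.09 pos [0.5234 0.2255 0.0285] F [-0.2  0.5  4.7] t 6.83
```

>>> servo_tool(
  moves="0 0 -0.01 0 0.05;0 0 -0.03 0 0.05;0 0 -0.06 0 0.05;0 0 -0.09 0 0.05;0 0 -0.12 0 0.05;0 0 -0.15 0 0.05;0 0 -0.17 0 0.05;0 0 -0.17 0 0.05",
)

```text
time: 7.5
position: [0.5253, 0.2261, 0.2028]
tool_rot: [0.802, 0.598, 0.004, 0.002]
ft_force: [0.5, -0.0, -1.5]
grip_width: 0.0573
grip_force: 35.0
```

```bash
python3 -c "
from h import *
delta(box2w(0,0,.2),88.4)"
```

```text
delta tool [-0.4228  0.1723  0.0022] spin -14.99 pos [0.5253 0.2261 0.2028] F [ 0.5 -0.  -1.5] t 7.5
```

>>> servo_tool(
  moves="-0.015 0.006 0 0 0.05;-0.04 0.016 0 -1 0.05;-0.07 0.028 0 -2 0.05;-0.1 0.04 0 -3 0.05;-0.13 0.053 0 -4 0.05;-0.16 0.065 0 -5 0.05;-0.19 0.077 0 -6 0.05;-0.22 0.09 0 -7 0.05;-0.25 0.102 0 -8 0.05;-0.28 0.114 0 -9 0.05",
)

```text
time: 8.33
position: [0.5505, -0.0767, 0.1962]
tool_rot: [0.752, 0.659, -0.001, -0.002]
ft_force: [0.1, 0.6, -1.1]
grip_width: 0.0575
grip_force: 35.0
```

```bash
python3 -c "
from h import *
delta(box2w(0,0,.19),88.4)"
```

```text
delta tool [-0.1478  0.039   0.006 ] spin -5.96 pos [ 0.5505 -0.0767  0.1962] F [ 0.1  0.6 -1.1] t 8.33
```

>>> servo_tool(
  moves="-0.03 0.008 0 -1 0.05;-0.06 0.016 0 -2 0.05;-0.09 0.024 0.002 -3 0.05;-0.115 0.03 0.003 -4 0.05;-0.135 0.035 0.004 -5 0.05;-0.145 0.038 0.004 -6 0.05;-0.146 0.039 0.004 -6 0.05;-0.146 0.039 0.004 -6 0.05;-0.146 0.039 0.004 -6 0.05",
)

```text
time: 9.08
position: [0.5704, -0.2241, 0.1928]
tool_rot: [0.717, 0.697, -0.0, -0.002]
ft_force: [-0.1, -0.5, -1.1]
grip_width: 0.0577
grip_force: 35.0
```

```bash
python3 - <<'E'
from h import *
t=cams.camera("top");s=cams.camera("scene")
cv2.imwrite("pics/top3.png",t);cv2.imwrite("pics/scene3.png",s)
delta(box2w(0,0,.19),88.4)
print(proj("top",[box2w(0,0,.15)]),proj("scene",[box2w(0,0,.15)]))
cv2.imwrite("pics/t3.png",np.hstack([cv2.resize(t[140:260,300:440],(400,343),interpolation=cv2.INTER_CUBIC),cv2.resize(s[130:250,100:240],(400,343),interpolation=cv2.INTER_CUBIC)]))
E
```

```text
delta tool [-0.0044 -0.001   0.0034] spin 0.05 pos [ 0.5708 -0.2239  0.1934] F [ 0.8 -0.4 -2.1] t 9.18
[[385.00510177 196.55405353]] [[163.32363632 189.9564793 ]]
```

View pics/t3.png

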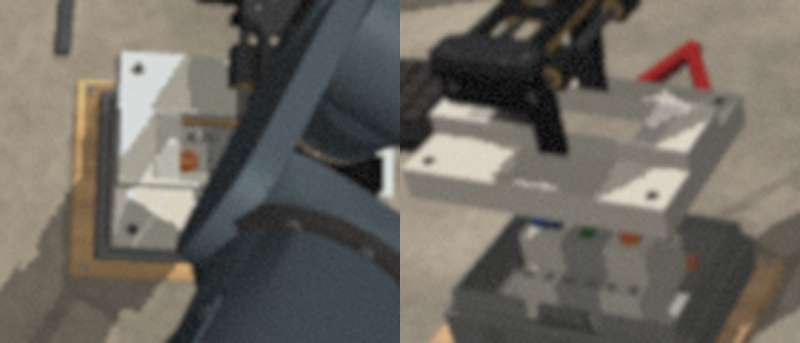

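Top half: the cover's timer-side corners are at (121,52) and (111,249), with holes at (138,69) and (132,229), and it hangs roughly over the box. The scene half shows three holes. I'll measure the in-hand pose from the holes.

```bash
python3 - <<'E'
from h import *
def cen(g,uv,r=3):
    u,v=np.round(uv).astype(int);p=g[v-r:v+r+1,u-r:u+r+1].astype(float)
    w=np.clip(np.median(p)-15-p,0,None);yy,xx=np.mgrid[-r:r+1,-r:r+1]
    return [u+(w*xx).sum()/w.sum(),v+(w*yy).sum()/w.sum()]
g=lambda n:cv2.cvtColor(cv2.imread(f"pics/{n}.png"),cv2.COLOR_BGR2GRAY)
a=lambda P:np.degrees(np.arctan2(P[1],P[0]))
t0,t3,s3,s0=g("top0"),g("top3"),g("scene3"),g("scene0")
h0=[cen(t0,np.array(u)/5+[140,165]-.4) for u in([168,100],[87,324],[487,204],[409,431])] # +x+y,-x+y,+x-y,-x-y
P0=cast("top",h0,.026)[:,:2];print("holes0 ctr",P0.mean(0).round(4),"len",np.linalg.norm(P0[0]-P0[2]).round(4),np.linalg.norm(P0[1]-P0[3]).round(4),np.linalg.norm(P0[0]-P0[1]).round(4),"ydir",a(P0[0]-P0[2]),a(P0[1]-P0[3]))
L=(np.linalg.norm(P0[0]-P0[2])+np.linalg.norm(P0[1]-P0[3]))/2
z=.193-.0285+.026
h3=[cen(t3,np.array(u)*.35+[300,140]) for u in([138,69],[132,229])]
P3=cast("top",h3,z)[:,:2];xd=P3[0]-P3[1];print("xdir",a(xd),np.linalg.norm(xd));n=np.array([-xd[1],xd[0]])/np.linalg.norm(xd)
print("top ctr",(P3.mean(0)-n*L/2).round(4))
hs=[cen(s3,np.array(u)*.35+[100-140,130]) for u in([428,160],[652,195],[720,100])] # +x-y, +x+y, -x+y
Q=cast("scene",np.array(hs)+[[140,0]]*0,z)[:,:2];print(hs)
print("scene",Q.round(4).tolist(),"ctr",((Q[0]+Q[2])/2).round(4),"ydir",a(Q[1]-Q[0]),"L",np.linalg.norm(Q[1]-Q[0]),np.linalg.norm(Q[1]-Q[2]))
# board in the scene & in top3
im=cv2.imread("pics/top2.png");hsv=cv2.cvtColor(im,cv2.COLOR_BGR2HSV)
r2,_=rect(cv2.inRange(hsv,(8,70,90),(28,255,255)),"top",.015,(315,160,430,250));print("board top2",r2)
# screws of board, and scene board
im=cv2.imread("pics/scene0.png");hsv=cv2.cvtColor(im,cv2.COLOR_BGR2HSV)
r2,_=rect(cv2.inRange(hsv,(5,70,90),(28,255,255)),"scene",.015,(105,190,240,275));print("board scene",r2)
sc=[cen(255-t0,np.array(u)/5+[315,160]-.4,2) for u in([82,56],[70,366],[505,75],[496,387])]
B=cast("top",sc,.015)[:,:2];print("screws ctr",B.mean(0).round(4),a(B[0]-B[2]),a(B[1]-B[3]),a(B[0]-B[1]),a(B[2]-B[3]))
E
```

```text
holes0 ctr [0.5249 0.2258] len 0.1756 0.1762 0.1237 ydir 72.87681207347585 72.85908983925034
xdir -1.9034343623065466 0.12385850802111695
top ctr [ 0.5706 -0.223 ]Traceback (most recent call last):
  File "<stdin>", line 17, in <module>
ValueError: operands could not be broadcast together with shapes (3,2) (0,)
```

```bash
python3 - <<'E'
from h import *
def cen(g,uv,r=3):
    u,v=np.round(uv).astype(int);p=g[v-r:v+r+1,u-r:u+r+1].astype(float)
    w=np.clip(np.median(p)-15-p,0,None);yy,xx=np.mgrid[-r:r+1,-r:r+1]
    return [u+(w*xx).sum()/w.sum(),v+(w*yy).sum()/w.sum()]
g=lambda n:cv2.cvtColor(cv2.imread(f"pics/{n}.png"),cv2.COLOR_BGR2GRAY)
a=lambda P:np.degrees(np.arctan2(P[1],P[0]))
t0,s3=g("top0"),g("scene3");z=.193-.0285+.026
hs=[cen(s3,np.array(u)*.35+[100-140,130]) for u in([428,160],[652,195],[720,100])]
Q=cast("scene",hs,z)[:,:2]
print("scene ctr",((Q[0]+Q[2])/2).round(4),"ydir",a(Q[1]-Q[0]),"L",np.linalg.norm(Q[1]-Q[0]),np.linalg.norm(Q[1]-Q[2]))
for nm,n,roi in(("top2","top",(315,160,430,250)),("scene0","scene",(105,190,240,275))):
    hsv=cv2.cvtColor(cv2.imread(f"pics/{nm}.png"),cv2.COLOR_BGR2HSV)
    print(nm,rect(cv2.inRange(hsv,(5,70,90),(28,255,255)),n,.015,roi)[0])
sc=[cen(255-t0,np.array(u)/5+[315,160]-.4,2) for u in([82,56],[70,366],[505,75],[496,387])]
B=cast("top",sc,.015)[:,:2];print("screws ctr",B.mean(0).round(4),a(B[0]-B[2]),a(B[1]-B[3]),a(B[0]-B[1]),a(B[2]-B[3]))
E
```

```text
scene ctr [ 0.5704 -0.2234] ydir 88.08910401360554 L 0.17555653490205042 0.12495251663063722
top2 ((0.5696701407432556, -0.22840645909309387), (0.2472049593925476, 0.18346114456653595), 88.09825134277344)
scene0 ((0.5765690207481384, -0.22666534781455994), (0.25130778551101685, 0.19317308068275452), 88.41975402832031)
screws ctr [nan nan] nan nan nan nan<stdin>:5: RuntimeWarning: invalid value encountered in scalar divide
```

>>> servo_tool(
  moves="-0.002 -0.0005 0.015 0 0.05;-0.0045 -0.001 0.035 0 0.05;-0.0045 -0.001 0.055 0 0.05;-0.0045 -0.001 0.07 0 0.05;-0.0045 -0.001 0.08 0 0.05;-0.0045 -0.001 0.083 0 0.05;-0.0045 -0.001 0.083 0 0.05",
)

```text
time: 9.77
position: [0.5699, -0.2291, 0.1103]
tool_rot: [0.717, 0.697, -0.0, -0.001]
ft_force: [0.1, 0.2, -1.7]
grip_width: 0.0576
grip_force: 35.0
```

```bash
python3 - <<'E'
from h import *
t=cams.camera("top");s=cams.camera("scene")
cv2.imwrite("pics/top4.png",t);cv2.imwrite("pics/scene4.png",s)
delta([.5697,-.228,.0785],88.1)
cv2.imwrite("pics/t4.png",np.hstack([cv2.resize(t[140:260,300:440],(400,343),interpolation=cv2.INTER_CUBIC),cv2.resize(s[160:280,100:240],(400,343),interpolation=cv2.INTER_CUBIC)]))
E
```

```text
delta tool [ 0.0019 -0.0013  0.0333] spin 0.32 pos [ 0.5709 -0.23    0.1118] F [ 0.6  0.7 -1.9] t 9.87
```

View pics/t4.png

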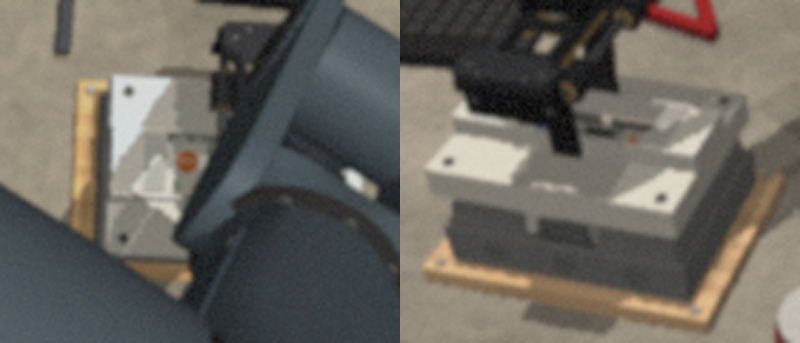

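The cover now hovers just above the collar, well aligned, with the knob visible through the window (top half (187,160)). I'll remeasure the holes at this height.

```bash
python3 - <<'E'
from h import *
def cen(g,uv,r=3):
    u,v=np.round(uv).astype(int);p=g[v-r:v+r+1,u-r:u+r+1].astype(float)
    w=np.clip(np.median(p)-15-p,0,None);yy,xx=np.mgrid[-r:r+1,-r:r+1]
    return [u+(w*xx).sum()/w.sum(),v+(w*yy).sum()/w.sum()]
a=lambda P:np.degrees(np.arctan2(P[1],P[0]));z=.1085
g=lambda n:cv2.cvtColor(cv2.imread(f"pics/{n}.png"),cv2.COLOR_BGR2GRAY)
P=cast("top",[cen(g("top4"),np.array(u)*.35+[300,140]) for u in([129,91],[123,238])],z)[:,:2]
x=P[0]-P[1];n=np.array([-x[1],x[0]])/np.linalg.norm(x);print("top",(P.mean(0)-n*.088).round(4),a(x))
Q=cast("scene",[cen(g("scene4"),np.array(u)*.35+[-40,160]) for u in([448,162],[661,199],[722,100])],z)[:,:2]
print("scene",((Q[0]+Q[2])/2).round(4),a(Q[1]-Q[0])-90)
# ledge outer edges from the clean top view: gradient along rows/cols through the wall (board bright -> wall dark)
g2=cv2.cvtColor(cv2.imread("pics/top2.png"),cv2.COLOR_BGR2HSV)
dark=cv2.inRange(g2,(0,0,0),(179,75,255))
wood=cv2.inRange(g2,(5,70,90),(28,255,255))
k=np.zeros_like(wood);k[160:250,315:430]=wood[160:250,315:430]
c,h=cv2.findContours(k,cv2.RETR_CCOMP,cv2.CHAIN_APPROX_NONE)
hole=max([c[i] for i in range(len(c)) if h[0][i][3]>=0],key=cv2.contourArea)
for zz in(.015,.05):print("base@",zz,cv2.minAreaRect(cast("top",hole[:,0],zz)[:,:2].astype(np.float32)))
delta([.5697,-.228,.0785],88.1)
E
```

```text
top [ 0.5699 -0.2282] -1.934080604141959
scene [ 0.5706 -0.2292] -2.085114510961958
base@ 0.015 ((0.5742930769920349, -0.2348904311656952), (0.21914492547512054, 0.1627315878868103), 88.62266540527344)
base@ 0.05 ((0.569709062576294, -0.22706180810928345), (0.21189792454242706, 0.157350093126297), 88.62266540527344)
delta tool [ 0.0019 -0.0013  0.0333] spin 0.32 pos [ 0.5709 -0.23    0.1118] F [ 0.6  0.7 -1.9] t 9.87
```

>>> servo_tool(
  moves="0.0007 0 0.004 0 0.05;0.0007 0 0.008 0 0.05;0.0007 0 0.011 0 0.05;0.0007 0 0.013 0 0.05;0.0007 0 0.015 0 0.05;0.0007 0 0.016 0 0.05;0.0007 0 0.016 0 0.05",
)

```text
time: 10.45
position: [0.5701, -0.2292, 0.0946]
tool_rot: [0.717, 0.697, -0.0, -0.0]
ft_force: [0.1, -0.6, -1.5]
grip_width: 0.0576
grip_force: 35.0
```

```bash
python3 -c "
from h import *
delta([.5697,-.2275,.0785],88.1);print(get_obs()['moment'])"
```

```text
delta tool [ 0.0017 -0.0004  0.0161] spin 0.29 pos [ 0.5701 -0.2292  0.0946] F [ 0.1 -0.6 -1.5] t 10.45
[-0.10420587  0.07947372 -0.03177537]
```

>>> servo_tool(
  moves="0 0 0.001 0 0.05;0 0 0.002 0 0.05;0 0 0.003 0 0.05;0 0 0.003 0 0.05",
  grip_force=45,
)

```text
time: 10.78
position: [0.5701, -0.2292, 0.0918]
tool_rot: [0.717, 0.697, -0.0, -0.0]
ft_force: [-0.0, -0.4, -1.8]
grip_width: 0.0577
grip_force: 45.0
```

>>> servo_tool(
  moves="0 0 0.001 0 0.05;0 0 0.002 0 0.05;0 0 0.003 0 0.05;0 0 0.003 0 0.05",
)

```text
time: 11.12
position: [0.5705, -0.2294, 0.0893]
tool_rot: [0.717, 0.697, 0.0, 0.0]
ft_force: [0.1, 0.2, -0.0]
grip_width: 0.0574
grip_force: 45.0
```

```bash
python3 -c "
from h import *
delta([.5697,-.2275,.0785],88.1);print(get_obs()['moment'])"
```

```text
delta tool [ 0.0019 -0.0008  0.0108] spin 0.3 pos [ 0.5705 -0.2294  0.0893] F [ 0.1  0.2 -0. ] t 11.12
[-0.06415082  0.07547389  0.04731873]
```

Catches begin to touch; press on steadily.

>>> servo_tool(
  moves="0 0 0.001 0 0.05;0 0 0.002 0 0.05;0 0 0.003 0 0.05;0 0 0.004 0 0.05;0 0 0.004 0 0.05",
)

```text
time: 11.53
position: [0.5707, -0.2297, 0.0866]
tool_rot: [0.717, 0.697, 0.0, 0.001]
ft_force: [-1.3, 0.4, 8.7]
grip_width: 0.058
grip_force: 45.0
```

>>> servo_tool(
  moves="0 0 0.001 0 0.05;0 0 0.002 0 0.05;0 0 0.003 0 0.05;0 0 0.004 0 0.05;0 0 0.004 0 0.05",
)

```text
time: 11.95
position: [0.57, -0.2293, 0.0802]
tool_rot: [0.717, 0.697, -0.0, -0.0]
ft_force: [0.7, -1.3, -3.8]
grip_width: 0.0576
grip_force: 45.0
```

>>> servo_tool(
  moves="0 0 0.001 0 0.05;0 0 0.002 0 0.05;0 0 0.003 0 0.05;0 0 0.003 0 0.05",
)

```text
time: 12.28
position: [0.5699, -0.229, 0.0786]
tool_rot: [0.717, 0.697, 0.0, -0.0]
ft_force: [-2.3, 1.2, 4.9]
grip_width: 0.0579
grip_force: 45.0
```

>>> servo_tool(
  moves="0 0 0.001 0 0.05;0 0 0.002 0 0.05;0 0 0.003 0 0.05;0 0 0.003 0 0.05",
)

```text
time: 12.62
position: [0.5699, -0.229, 0.0785]
tool_rot: [0.717, 0.697, 0.0, 0.0]
ft_force: [-7.0, 3.1, 20.5]
grip_width: 0.0574
grip_force: 45.0
```

>>> servo_tool(
  moves="0 0 0.001 0 0.05;0 0 0.0015 0 0.05;0 0 0.0015 0 0.05;0 0 0.0015 0 0.05;0 0 0.0015 0 0.05;0 0 0.0015 0 0.05",
)

```text
time: 13.12
position: [0.5699, -0.229, 0.0785]
tool_rot: [0.717, 0.697, 0.0, 0.0]
ft_force: [-8.3, 4.3, 27.9]
grip_width: 0.0578
grip_force: 45.0
```

```bash
python3 - <<'E'
from h import *
t=cams.camera("top");s=cams.camera("scene")
delta([.5697,-.2275,.0785],88.1);print(get_obs()['moment'])
cv2.imwrite("pics/t5.png",np.hstack([cv2.resize(t[140:260,300:440],(400,343),interpolation=cv2.INTER_CUBIC),cv2.resize(s[160:280,100:240],(400,343),interpolation=cv2.INTER_CUBIC)]))
E
```

```text
delta tool [ 0.0015 -0.0002 -0.    ] spin 0.29 pos [ 0.5699 -0.229   0.0785] F [-8.6  3.7 27.5] t 13.22
[ 0.55142706  1.18754377 -0.07373339]
```

View pics/t5.png

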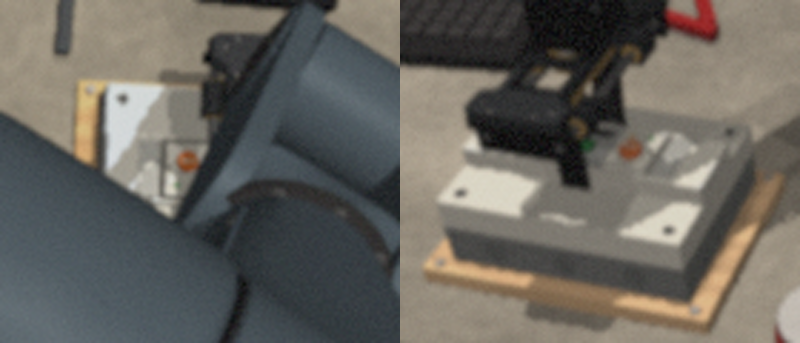

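The cover sits level and flush on the base (right half, seam along (440,205)–(690,265)), the devices show through the window, and the press is about 28 N.

```bash
python3 -c "
from rig import job
print(job.hand_in())"
```

```text
the job is handed in; nothing more can be done
None
```

I pushed the three devices tight against the bracket and pressed the cover down until the catches gave way and it sat level on the box; I handed the job in at about 13 s, still gripping the cover and pressing with about 28 N.

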